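# Unpin the dark chair leg's hold-down

## Robot

A 7-joint arm with a two-finger parallel gripper is mounted at the origin on the work surface. World frame = base frame: x ahead of the robot, y to its left, z up, the work surface at z = 0. Lengths are in m, angles in rad, forces in N, time in s.
With the tool pointing down it reaches from about 0.425 to 0.925 m from the base axis. Payload 6.8 kg.
Tool frame: the origin (TCP) lies at the very end of the fingers, on their centre line; the grasp point (between the pads) lies 19 mm behind it; z points along the fingers, x is the direction in which the jaws open and shut, and the axes are right-handed (so a half turn about z gives the same grasp; the last joint's range is limited). The gripper opens to 85 mm and grips with 20 to 120 N. Pads are 22 mm wide; open, the fingers measure 114 mm over their backs; the gripper's body (76 mm by 85 mm) begins 54 mm behind the grasp point. The pads swing forward as they close: fully open they stand 13 mm farther back than shut.
Start: joints at [1.037, 0.477, 0.022, 1.555, -0.011, 1.109, -0.083], TCP at [0.279, -0.615, 0.231] pointing down, gripper open.
Joint ranges: [-2.96, 2.96], [-0.34, 2.1], [-1.41, 1.46], [0.24, 2.44], [-1.37, 4.51], [0.17, 1.92], [-2.96, 2.96]. Speed limits (rad/s): [2.39, 2.39, 3.14, 3.14, 3.14, 3.14, 3.14].

## Interface

Orientations are given as a rotation vector (axis times angle).
In Python, from bench import r, grab_frame gives the robot as it stands. The module is installed in compiled form; this text tells all that it offers.
- The arm moves only by the tool send_rows, never from a script. Its argument "series" is a list of rows, each a list of 2 entries, a list of its own where there are three numbers: the shift along the tool's x, y, z in m, then the turn, a rotation vector about the tool's x, y, z in units of 5 degrees (1.0 is 5 degrees). A call has 1 to 20 rows; each row shifts and turns the commanded pose from where the row before left it, along the tool's axes as they then stand; what a row does not reach is not made up. A row lasts 1/8 s, in which the tool goes at most 62.5 mm and 10.7 degrees, less where a joint would pass 70% of its speed; a pose out of reach is approached as far as the arm can. A call is refused whole if a number of a shift passes 0.0625 or a number of a turn 1, either way. A call with a gripper value outside its range is refused whole. "fingers" is the closure in counts, from 0 (fully open) to 255 (shut), set as the call begins (left out, the last holds). The fingers move at their own pace and stop on an object; "grip_force" is the grip in N (left out, the last holds). Time passes only in rows, so rows that do not move let the fingers close. It gives the time, the measured TCP pose, the force and the opening at its end, in the units of the state.
- r.get_obs(): the state, without advancing time (a new reading comes with each control period).
- grab_frame(name): name is "scene" or "top" or "wrist"; returns a dict with "frame" (384x512x3 uint8, red, green, blue), "fx", "fy", "cx", "cy" (pixels), "origin" and "rotation" of the camera in the world; the wrist camera has in their place "T_tool_cam" (4x4, takes a point from camera to tool coordinates, whose origin is the TCP and whose axes are the tool frame's). Camera axes: x right, y down, z forward; pixel columns grow to the right and rows downward; lengths in m; the calibration is good to about 2 mm. The wrist camera is an equidistant fisheye: a pixel r from the principal point sees the ray r / f radians off the axis. A picture is of the moment at which its call begins: read the wrist's pose just before it. There is no depth.
- r.hand_in(): hands the job in, once; it reports no verdict.
The state is a dict: "clock": time; "joints": joint angles; "qvel": joint speeds; "tau": joint torques, N m; "tcp_pos": TCP position; "orientation": TCP orientation; "contact_force": force on the tool from outside, world axes, zero at the start; "moment": the same for the moment, N m; "grip_width": finger opening in m.
Only numpy, scipy, OpenCV 4.12 (cv2) and the standard library are available. Lean on these libraries where they do the work, as an engineer would, in place of code of your own. Each camera call takes 0.05 s, during which the arm holds its last target.

## Task

The dark walnut chair leg is next to come off the bench. Pull the red-looped spring clip sideways out of the pin that locks the dark leg's blue hold-down strap, and lay the clip flat inside the green parts tray. Leave the clip on the pale leg's jig where it is.

Things in the scene. Friction and masses are not known exactly. Their poses are not given: they have to be found in the camera images.
- clip_dark: The clip to remove: level R-clip of 5 mm steel wire, 84 mm long, 72.5 mm up, 32 g. Origin: centre of its round red loop (31 mm outside), which overhangs freely, 50 mm clear beneath. y points from loop to pin (pin axis at x -5, y 44). Straight leg at x -5 runs through the pin to y 62; springy leg hugs the pin's +x side to y 68. Comes out only along -y: gives way at 3-8 N, clear after 40 mm.
- clip_pale: The same clip in the other, identical jig, which holds a pale chair leg: a bystander, to be left in its pin. Same origin and axes.
- pin_dark (a point): Middle of the 7 mm cross hole in the dark leg's jig: upright steel pin, 18 mm thick, its top 19 mm above this point, on a 44 mm brass washer over a 34 mm wide blue strap. z up; the clip leaves along -y. The leg (about 240 mm) lies along x, 53 mm to +y. Only the pin rises above the strap and washer (70 mm). Plywood base 20 mm thick, reaching 47 mm to -y. The jig is fixed.
- tray: Open green steel parts tray fixed to the bench, 200 mm (x) by 160 mm (y) outside, 30 mm high, walls and floor 4 mm, empty. Origin: centre of its underside, z up.

How it is judged:
By the outcome, as a careful person would: the job done as asked, in the order asked, and still so for the second after the job is handed in, with the robot touching nothing.
It also fails if it takes over 45 s, if anything falls off the work surface, if the arm or the gripper's body presses on something with over 40 N, if the wrist force passes 120 N, or if a joint passes its speed limit or range.

## Working session

There is one attempt and no reset: what is moved stays moved. The work goes in short steps, Python scripts to look and compute and a tool call to move; the robot and the scene stay as the last step left them, time stands still between calls to the robot, and variables do not carry over. Pictures are saved under pics/ and viewed, and the job is handed in when it is done.

Besides the shell and the picture viewer there is one more tool, called after ">>>" by a JSON object that holds its "fn" and its "kwargs", one argument or row to a line. send_rows: Moves the arm, as the interface text tells. Its arguments: {"type":"object","properties":{"series":{"type":"array"},"fingers":{"type":"number"},"grip_force":{"type":"number"}},"required":["series"]}

```bash
mkdir -p pics
cat > h.py <<'E'
import numpy as np, cv2
from bench import r, grab_frame
from scipy.spatial.transform import Rotation as R
def save(n,f): cv2.imwrite(f'pics/{n}.png', f[...,::-1])
E
python3 - <<'E'
from h import *
o=r.get_obs()
for k in o: print(k,np.round(o[k],4))
import pickle
for n in ['scene','top','wrist']:
    d=grab_frame(n); save(n+'0',d['frame']); pickle.dump(d,open(n+'0.pkl','wb'))
    print(n,{k:np.round(v,4).tolist() for k,v in d.items() if k!='frame'})
E
```

```text
clock 0.0
joints [ 1.0369  0.4778  0.0224  1.5565 -0.0115  1.1093 -0.0831]
qvel [ 0.     -0.0013  0.0003 -0.0013 -0.0022 -0.0004  0.0017]
tau [ 0.00000e+00 -5.96452e+01  1.60760e+00 -2.81193e+01  1.24000e-02
  9.30000e-03  0.00000e+00]
tcp_pos [ 0.2785 -0.6142  0.2303]
orientation [-2.6399e+00  1.7014e+00  2.6000e-03]
contact_force [-0.8845 -0.3424  0.1352]
moment [-0.0127 -0.0413 -0.0129]
grip_width 0.0856
scene {'fx': 372.9299, 'fy': 372.9299, 'cx': 252.6792, 'cy': 190.0668, 'origin': [1.108, -0.0996, 0.505], 'rotation': [-1.7782, -1.4539, 0.78]}
top {'fx': 469.091, 'fy': 469.091, 'cx': 252.212, 'cy': 191.0145, 'origin': [0.393, 0.0125, 1.1828], 'rotation': [-2.1712, 2.1587, -0.1205]}
wrist {'fx': 297.3186, 'fy': 297.3186, 'cx': 251.3296, 'cy': 193.3171, 'T_tool_cam': [[1.0, 0.0008, -0.0009, -0.0004], [-0.0005, 0.9544, 0.2984, -0.077], [0.0011, -0.2984, 0.9544, -0.143], [0.0, 0.0, 0.0, 1.0]]}
```

View pics/scene0.png

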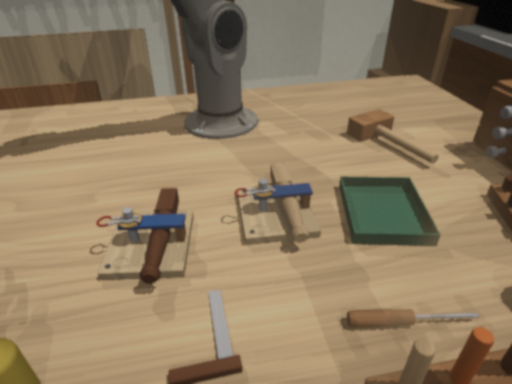

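View pics/top0.png

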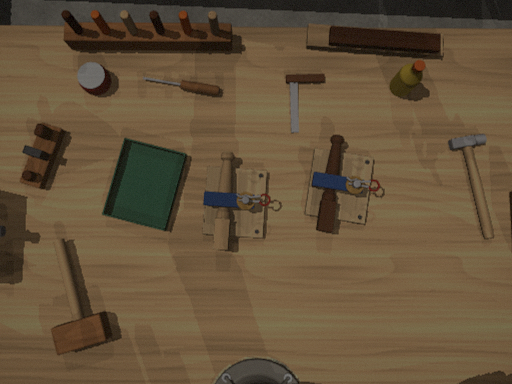

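View pics/wrist0.png

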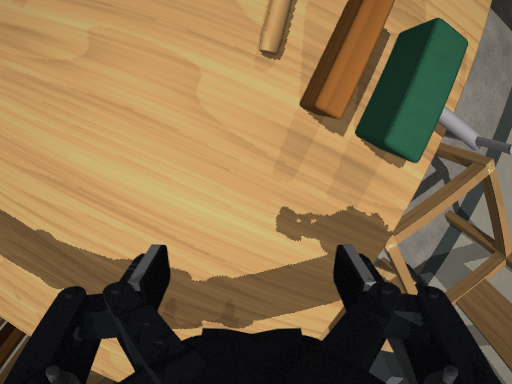

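```bash
cat >> h.py <<'E'
import pickle
def ray(d,u,v):
    q=np.array([(u-d['cx'])/d['fx'],(v-d['cy'])/d['fy'],1.]); return np.array(d['origin']), R.from_rotvec(d['rotation']).apply(q)/1.
def plane(d,u,v,z):
    o,q=ray(d,u,v); return o+q*(z-o[2])/q[2]
def tri(rs):
    A=0;b=0
    for o,q in rs:
        q=q/np.linalg.norm(q); P=np.eye(3)-np.outer(q,q); A=A+P; b=b+P@o
    p=np.linalg.solve(A,b); return p,[np.linalg.norm((np.eye(3)-np.outer(q,q)/(q@q))@(p-o)) for o,q in rs]
E
python3 - <<'E'
from h import *
for n,(x,y,w,h) in {'top':(300,130,90,110),'scene':(80,170,120,120)}.items():
    d=pickle.load(open(n+'0.pkl','rb')); f=d['frame']
    c=cv2.resize(f[y:y+h,x:x+w],None,fx=5,fy=5,interpolation=cv2.INTER_CUBIC); save(n+'z',np.clip(c*1.4,0,255).astype(np.uint8))
    hsv=cv2.cvtColor(f,cv2.COLOR_RGB2HSV)
    for nm,lo,hi in [('red',(0,150,70),(6,255,255)),('red2',(172,150,70),(180,255,255)),('blue',(105,130,50),(125,255,255)),('green',(65,80,20),(95,255,255))]:
        m=cv2.inRange(hsv,np.array(lo),np.array(hi))
        k,l,s,ce=cv2.connectedComponentsWithStats(m)
        for i in range(1,k):
            if s[i,4]>8: print(n,nm,s[i].tolist(),np.round(ce[i],1).tolist())
E
```

```text
top red [369, 180, 11, 11, 35] [374.6, 185.8]
top red [259, 194, 11, 12, 36] [265.1, 200.1]
top blue [313, 173, 33, 17, 268] [329.8, 180.8]
top blue [204, 192, 25, 14, 180] [215.0, 198.7]
top blue [227, 194, 10, 8, 34] [231.9, 197.1]
top blue [230, 203, 7, 4, 16] [233.0, 204.6]
top green [114, 145, 67, 83, 3119] [147.8, 185.5]
top green [114, 211, 10, 4, 13] [118.5, 212.7]
scene blue [139, 216, 43, 11, 369] [159.9, 220.8]
```

View pics/topz.png

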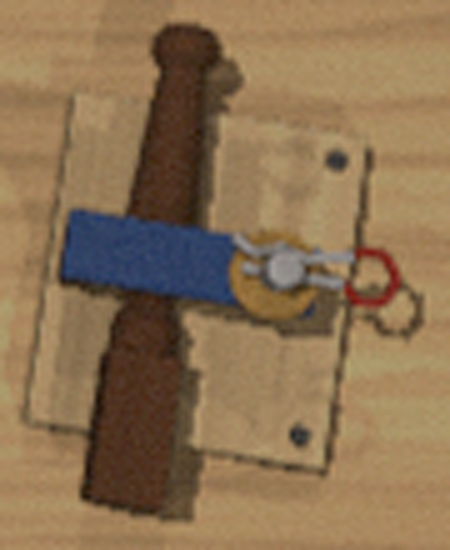

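View pics/scenez.png

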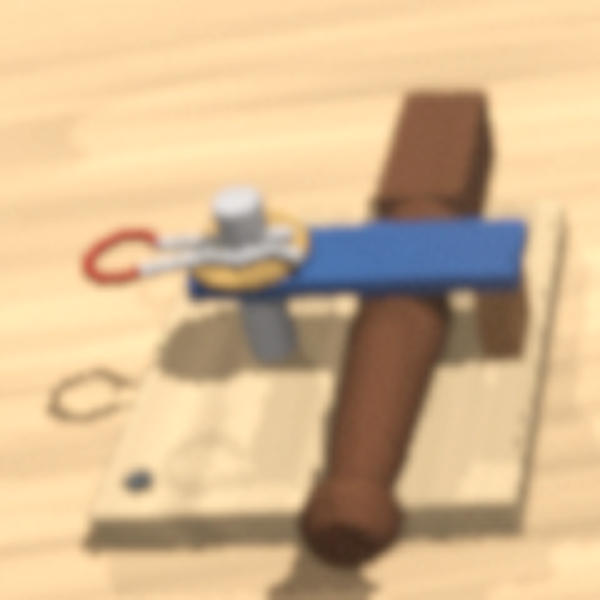

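Run:
```python
from h import *
t=pickle.load(open('top0.pkl','rb'));s=pickle.load(open('scene0.pkl','rb'))
for n,a,b in [('loop',(374.1,185.2),(104.1,220.9)),('pintop',(356.9,183.5),(127.1,209.4))]:
    p,e=tri([ray(t,*a),ray(s,*b)]); print(n,p.round(4),np.round(e,4))
    print(plane(t,*a,.0725 if n=='loop' else .0915).round(4))
# tray: green outline
for n,d in [('top',t),('scene',s)]:
    hsv=cv2.cvtColor(d['frame'],cv2.COLOR_RGB2HSV)
    m=cv2.inRange(hsv,np.array((65,60,20)),np.array((95,255,255)))
    c=max(cv2.findContours(m,cv2.RETR_EXTERNAL,cv2.CHAIN_APPROX_SIMPLE)[0],key=cv2.contourArea)
    h=cv2.convexHull(c); ap=cv2.approxPolyDP(h,4,True)[:,0]
    print(n,ap.tolist(),[plane(d,*q,.03).round(3).tolist() for q in ap])
o=r.get_obs(); print(R.from_rotvec(o['orientation']).as_matrix().round(3))
```

```text
loop [ 0.532  -0.2786  0.069 ] [0.0009 0.0009]
[ 0.5317 -0.2786  0.0725]
pintop [ 0.5333 -0.233   0.0893] [0.0009 0.0009]
[ 0.5331 -0.2334  0.0915]
top [[132, 143], [183, 161], [163, 229], [113, 211]] [[0.64, 0.313, 0.03], [0.595, 0.185, 0.03], [0.426, 0.23, 0.03], [0.469, 0.354, 0.03]]
scene [[418, 225], [408, 233], [355, 231], [344, 187], [400, 189]] [[0.624, 0.309, 0.03], [0.641, 0.278, 0.03], [0.615, 0.184, 0.03], [0.472, 0.22, 0.03], [0.505, 0.336, 0.03]]
[[ 0.413 -0.911 -0.001]
 [-0.911 -0.413  0.001]
 [-0.001  0.    -1.   ]]
```

>>> {"fn": "send_rows", "kwargs": {
  "series": [
    [[-0.025,-0.046,-0.005],[0,0,0]],
    [[-0.025,-0.046,-0.005],[0,0,0]],
    [[-0.025,-0.046,-0.005],[0,0,0]],
    [[-0.025,-0.046,-0.005],[0,0,0]],
    [[-0.025,-0.046,-0.005],[0,0,0]],
    [[-0.025,-0.046,-0.005],[0,0,0]],
    [[-0.025,-0.046,-0.005],[0,0,0]],
    [[-0.025,-0.046,-0.005],[0,0,0]],
    [[0,0,0],[0,0,-0.95]],
    [[0,0,0],[0,0,-0.95]],
    [[0,0,0],[0,0,-0.95]],
    [[0,0,0],[0,0,-0.95]],
    [[0,0,0],[0,0,-0.95]],
    [[0,0,0],[0,0,-0.95]],
    [[0,0,0],[0,0,-0.95]],
    [[0,0,0],[0,0,-0.95]],
    [[0,0,0],[0,0,-0.95]],
    [[0,0,0],[0,0,-0.95]],
    [[0,0,0],[0,0,-0.95]],
    [[0,0,0],[0,0,-0.95]]
  ],
  "fingers": 0,
  "grip_force": 50
}}

```text
clock: 2.65
tcp_pos: [0.5311, -0.2805, 0.2709]
orientation: [-3.133, 0.231, 0.001]
contact_force: [0.1, -0.3, -0.1]
grip_width: 0.0855
```

```bash
cat >> h.py <<'E'
def wgrab(n):
    o=r.get_obs(); d=grab_frame('wrist'); d['tcp']=np.array(o['tcp_pos']); d['rv']=np.array(o['orientation']); pickle.dump(d,open(n+'.pkl','wb')); save(n,d['frame']); return d,o
def wray(d,u,v):
    a=np.array([u-d['cx'],v-d['cy']]); rr=np.linalg.norm(a); th=rr/d['fx']
    q=np.array([*(np.sin(th)*a/max(rr,1e-9)),np.cos(th)]); T=np.array(d['T_tool_cam']); W=R.from_rotvec(d['rv'])
    return d['tcp']+W.apply(T[:3,3]), W.apply(T[:3,:3]@q)
E
python3 - <<'E'
from h import *
d,o=wgrab('wrist1'); print(o['clock'],o['tcp_pos'],R.from_rotvec(o['orientation']).as_matrix().round(3))
E
```

```text
2.65 [ 0.53109923 -0.28054601  0.27094704] [[ 0.989 -0.147 -0.001]
 [-0.147 -0.989  0.   ]
 [-0.001 -0.    -1.   ]]
```

View pics/wrist1.png

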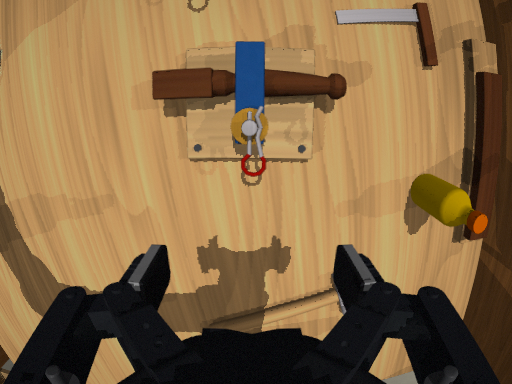

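Run:
```python
from h import *
d=pickle.load(open('wrist1.pkl','rb')); t=pickle.load(open('top0.pkl','rb')); f=d['frame']
save('wz1',cv2.resize(f[95:185,205:305],None,fx=6,fy=6,interpolation=cv2.INTER_CUBIC))
hsv=cv2.cvtColor(f,cv2.COLOR_RGB2HSV)
m=cv2.inRange(hsv,np.array((0,150,70)),np.array((8,255,255)))|cv2.inRange(hsv,np.array((172,150,70)),np.array((180,255,255)))
m[:140]=0;m[190:]=0;m[:,:220]=0;m[:,290:]=0
ys,xs=np.nonzero(m); (cx,cy),rad=cv2.minEnclosingCircle(np.c_[xs,ys].astype(np.float32)); print(cx,cy,rad)
p,e=tri([wray(d,cx,cy),ray(t,374.1,185.2)]); print(p.round(4),e)
o,q=wray(d,cx,cy); print('plane',(o+q*(.0725-o[2])/q[2]).round(4))
mb=cv2.inRange(hsv,np.array((105,130,50)),np.array((125,255,255)))
ys,xs=np.nonzero(mb); print(xs.min(),xs.max(),ys.min(),ys.max())
P=[]
for y in (48,60,75,90,100):
    x=xs[ys==y]; 
    for u in (x.min(),x.max()):
        o,q=wray(d,u,y); P.append((o+q*(.068-o[2])/q[2])[:2])
P=np.array(P).reshape(-1,2,2); print(P.mean(1).round(4).tolist()); v=P.mean(1)[0]-P.mean(1)[-1]; print('strap',np.degrees(np.arctan2(v[1],v[0])))
```

```text
253.0 163.5 12.816105842590332
[ 0.5331 -0.2772  0.0684] [np.float64(0.0026346707871405767), np.float64(0.002634670787140596)]
plane [ 0.5342 -0.2738  0.0725]
235 264 42 143
[[0.55, -0.1394], [0.5479, -0.1536], [0.5447, -0.171], [0.5422, -0.1884], [0.541, -0.2]]
strap 81.56357073261184
```

View pics/wz1.png

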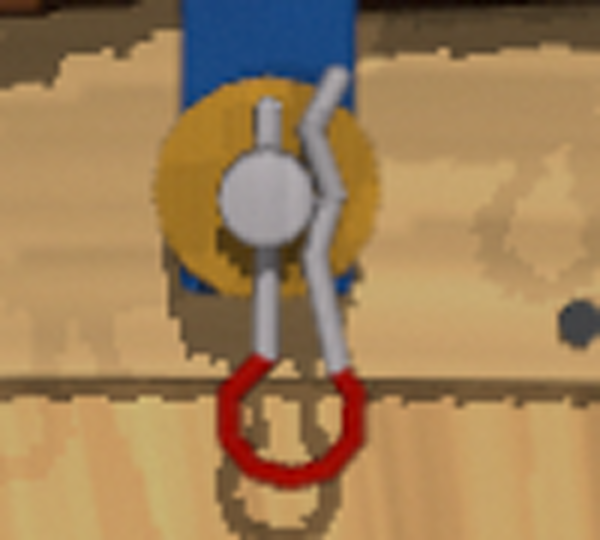

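>>> {"fn": "send_rows", "kwargs": {
  "series": [
    [[0.002,-0.003,0.045],[0,0,0]],
    [[0,0,0.045],[0,0,0]],
    [[0,0,0.045],[0,0,0]],
    [[0,0,0],[0,0,0]],
    [[0,0,0],[0,0,0]]
  ]
}}

```text
clock: 3.32
tcp_pos: [0.5348, -0.2783, 0.1379]
orientation: [3.132, -0.236, 0.003]
contact_force: [-0.3, 0.2, 0.6]
grip_width: 0.0856
```

Run:
```python
from h import *
d,o=wgrab('wrist2'); print(o['clock'],o['tcp_pos'],R.from_rotvec(o['orientation']).as_matrix().round(3)[:2])
d1=pickle.load(open('wrist1.pkl','rb'));t=pickle.load(open('top0.pkl','rb'));s=pickle.load(open('scene0.pkl','rb')); f=d['frame']
hsv=cv2.cvtColor(f,cv2.COLOR_RGB2HSV)
m=cv2.inRange(hsv,np.array((0,150,70)),np.array((8,255,255)))|cv2.inRange(hsv,np.array((172,150,70)),np.array((180,255,255)))
k,l,st,ce=cv2.connectedComponentsWithStats(m)
c=[i for i in range(1,k) if st[i,4]>60]; print(st[c].tolist())
i=min(c,key=lambda i:abs(ce[i][0]-253)+abs(ce[i][1]-220)); ys,xs=np.nonzero(l==i)
(cx,cy),rad=cv2.minEnclosingCircle(np.c_[xs,ys].astype(np.float32)); print(cx,cy,rad)
q,_=wray(d,0,0)
p,e=tri([wray(d,cx,cy),wray(d1,253.2,163.5)]); print('2wrist',p.round(4),np.round(e,4))
p,e=tri([wray(d,cx,cy),ray(t,374.1,185.2),ray(s,104.1,220.9),wray(d1,253.2,163.5)]); print('all',p.round(4),np.round(e,4))
o_,q=wray(d,cx,cy); P=o_+q*(.0725-o_[2])/q[2]; print('plane',P.round(4)); print('tool', R.from_rotvec(d['rv']).inv().apply(P-d['tcp']).round(4))
```

```text
3.325 [ 0.53478757 -0.27827463  0.13788505] [[ 0.989 -0.15   0.002]
 [-0.15  -0.989 -0.001]]
[[230, 189, 39, 34, 501]]
249.31854248046875 203.0524139404297 19.968402862548828
2wrist [ 0.5344 -0.274   0.0719] [0. 0.]
all [ 0.5335 -0.2766  0.0694] [0.0018 0.0031 0.0009 0.0022]
plane [ 0.5344 -0.2738  0.0725]
tool [-0.0012 -0.0044  0.0654]
```

View pics/wrist2.png

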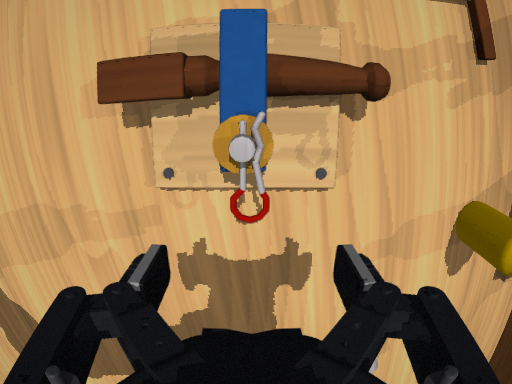

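>>> {"fn": "send_rows", "kwargs": {
  "series": [
    [[-0.001,-0.003,0.026],[0,0,0]],
    [[0,0,0.026],[0,0,0]],
    [[0,0,0.026],[0,0,0]],
    [[0,0,0],[0,0,0]]
  ]
}}

```text
clock: 3.88
tcp_pos: [0.5332, -0.2749, 0.0586]
orientation: [-3.133, 0.236, 0.001]
contact_force: [0.4, 1.3, 0.6]
grip_width: 0.0854
```

>>> {"fn": "send_rows", "kwargs": {
  "series": [
    [[0,0,0],[0,0,0]],
    [[0,0,0],[0,0,0]],
    [[0,0,0],[0,0,0]],
    [[0,0,0],[0,0,0]],
    [[0,0,0],[0,0,0]],
    [[0,0,0],[0,0,0]],
    [[0,0,0],[0,0,0]],
    [[0,0,0],[0,0,0]]
  ],
  "fingers": 255,
  "grip_force": 50
}}

```text
clock: 4.88
tcp_pos: [0.5337, -0.275, 0.0586]
orientation: [3.132, -0.236, 0.001]
contact_force: [1.1, -0.8, 4.8]
grip_width: 0.0271
```

Run:
```python
from h import *
d,o=wgrab('wrist3'); print(o['clock'],o['tcp_pos'],o['grip_width'],o['contact_force'])
d=grab_frame('scene'); f=d['frame']; save('scene3',cv2.resize(f[160:290,60:230],None,fx=4,fy=4,interpolation=cv2.INTER_CUBIC))
```

```text
4.875 [ 0.53368268 -0.27500923  0.05858847] 0.027077810568703394 [ 1.05524803 -0.77297913  4.81679041]
```

View pics/wrist3.png

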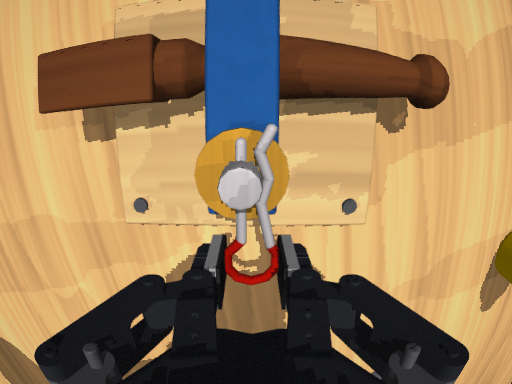

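View pics/scene3.png

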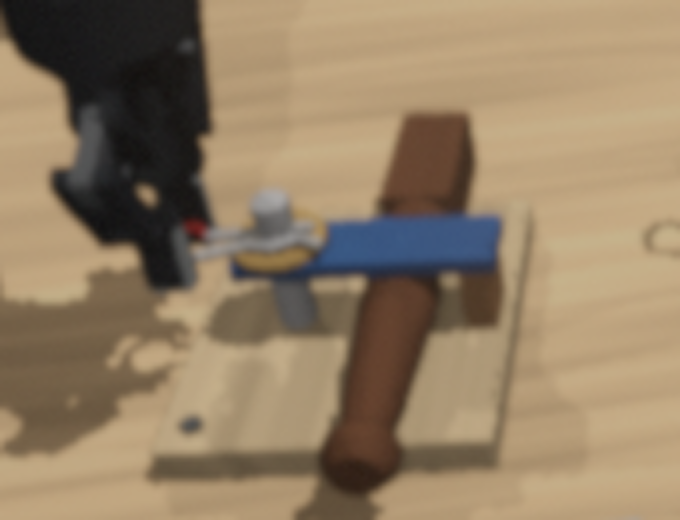

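>>> {"fn": "send_rows", "kwargs": {
  "series": [
    [[0,0.006,0],[0,0,0]],
    [[0,0.006,0],[0,0,0]],
    [[0,0.008,0],[0,0,0]],
    [[0,0.008,0],[0,0,0]],
    [[0,0.008,0],[0,0,0]],
    [[0,0.008,0],[0,0,0]],
    [[0,0.01,0],[0,0,0]],
    [[0,0.01,0],[0,0,0]],
    [[0,0.01,0],[0,0,0]],
    [[0,0,0],[0,0,0]]
  ]
}}

```text
clock: 6.22
tcp_pos: [0.5217, -0.3493, 0.0583]
orientation: [3.132, -0.238, -0.0]
contact_force: [-0.9, 0.4, -0.2]
grip_width: 0.027
```

Run:
```python
from h import *
d,o=wgrab('wrist4'); print(o['clock'],o['tcp_pos'],o['grip_width'],o['contact_force'])
d=grab_frame('scene'); f=d['frame']; save('scene4',cv2.resize(f[160:290,20:190],None,fx=4,fy=4,interpolation=cv2.INTER_CUBIC))
```

```text
6.225 [ 0.52172384 -0.34930771  0.05826552] 0.02702532829639728 [-0.86639702  0.35326473 -0.187399  ]
```

View pics/wrist4.png

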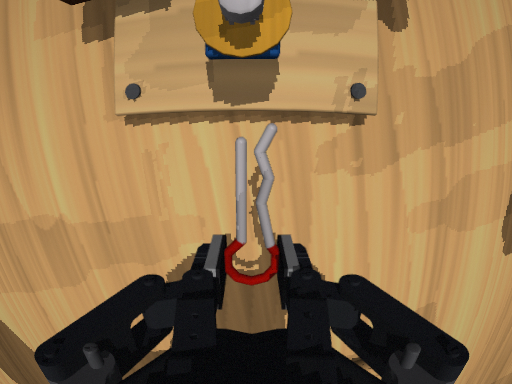

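View pics/scene4.png

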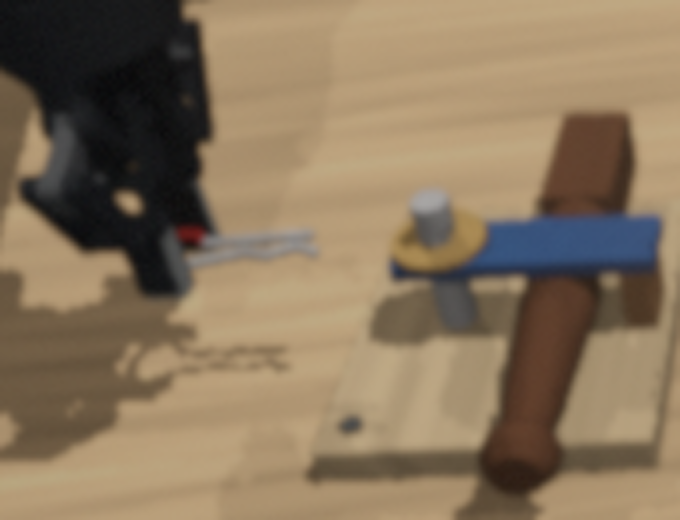

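>>> {"fn": "send_rows", "kwargs": {
  "series": [
    [[0,0,-0.04],[0,0,0]],
    [[0,0,-0.04],[0,0,0]],
    [[0,0,-0.04],[0,0,0]],
    [[0,0,-0.04],[0,0,0]],
    [[-0.0065,-0.045,0],[0,0,0]],
    [[-0.0065,-0.045,0],[0,0,0]],
    [[-0.0065,-0.045,0],[0,0,0]],
    [[-0.0065,-0.045,0],[0,0,0]],
    [[-0.0065,-0.045,0],[0,0,0]],
    [[-0.0065,-0.045,0],[0,0,0]],
    [[-0.0065,-0.045,0],[0,0,0]],
    [[-0.0065,-0.045,0],[0,0,0]],
    [[-0.0065,-0.045,0],[0,0,0]],
    [[-0.0065,-0.045,0],[0,0,0]],
    [[-0.0065,-0.045,0],[0,0,0]],
    [[-0.0065,-0.045,0],[0,0,0]],
    [[-0.0065,-0.045,0],[0,0,0]],
    [[0,0,0],[0,0,0.63]],
    [[0,0,0],[0,0,0.63]],
    [[0,0,0],[0,0,0]]
  ]
}}

```text
clock: 8.82
tcp_pos: [0.5256, 0.2436, 0.2183]
orientation: [3.115, -0.405, -0.0]
contact_force: [-0.0, 0.1, -1.1]
grip_width: 0.0264
```

Run:
```python
from h import *
d,o=wgrab('wrist5'); print(o['clock'],o['tcp_pos'],o['grip_width'],R.from_rotvec(o['orientation']).as_matrix().round(3)[:2])
```

```text
8.825 [0.52562678 0.24364232 0.21827739] 0.026401537460587647 [[ 0.967 -0.256 -0.   ]
 [-0.256 -0.967 -0.   ]]
```

View pics/wrist5.png

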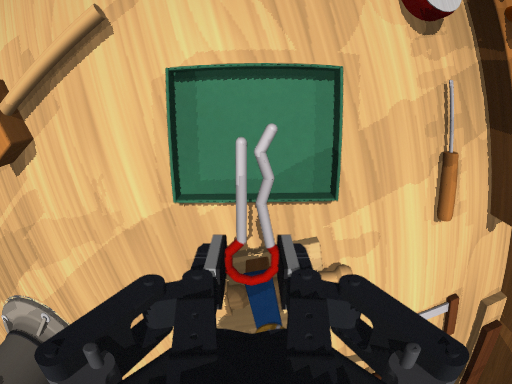

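Run:
```python
from h import *
d=pickle.load(open('wrist5.pkl','rb')); W=R.from_rotvec(d['rv']); P=[]
for u,v in [(166,67),(343,66),(339,201),(174,203)]:
    o,q=wray(d,u,v); P.append(o+q*(.03-o[2])/q[2])
P=np.array(P); print(P.round(4)); T=W.inv().apply(P-d['tcp']); print('tool',T.round(4), T.mean(0).round(4))
```

```text
[[0.4645 0.3857 0.03  ]
 [0.6568 0.3368 0.03  ]
 [0.6193 0.1816 0.03  ]
 [0.4256 0.2301 0.03  ]]
tool [[-0.0954 -0.1217  0.1883]
 [ 0.103  -0.1236  0.1883]
 [ 0.1064  0.036   0.1883]
 [-0.0932  0.0386  0.1883]] [ 0.0052 -0.0427  0.1883]
```

>>> {"fn": "send_rows", "kwargs": {
  "series": [
    [[0.005,-0.017,0],[0,0,0]],
    [[0,0,0.045],[0,0,0]],
    [[0,0,0.045],[0,0,0]],
    [[0,0,0.045],[0,0,0]],
    [[0,0,0.045],[0,0,0]],
    [[0,0,0.012],[0,0,0]],
    [[0,0,0.01],[0,0,0]],
    [[0,0,0],[0,0,0]],
    [[0,0,0],[0,0,0]]
  ]
}}

```text
clock: 10.0
tcp_pos: [0.5364, 0.2588, 0.0177]
orientation: [-3.114, 0.407, -0.003]
contact_force: [-0.6, 0.3, -0.3]
grip_width: 0.0271
```

>>> {"fn": "send_rows", "kwargs": {
  "series": [
    [[0,0,0.003],[0,0,0]],
    [[0,0,0.002],[0,0,0]],
    [[0,0,0],[0,0,0]]
  ]
}}

```text
clock: 10.38
tcp_pos: [0.5353, 0.2581, 0.0113]
orientation: [3.115, -0.407, -0.0]
contact_force: [0.3, 0.4, 0.5]
grip_width: 0.027
```

Run:
```python
from h import *
d,o=wgrab('wrist6'); print(o['clock'],o['tcp_pos'],o['grip_width'],o['contact_force'])
d=grab_frame('scene'); f=d['frame']; save('scene6',cv2.resize(f[120:260,320:460],None,fx=4,fy=4,interpolation=cv2.INTER_CUBIC))
```

```text
10.375 [0.53531073 0.25812972 0.01127883] 0.02704020145327012 [0.27734711 0.36480358 0.49789423]
```

View pics/wrist6.png

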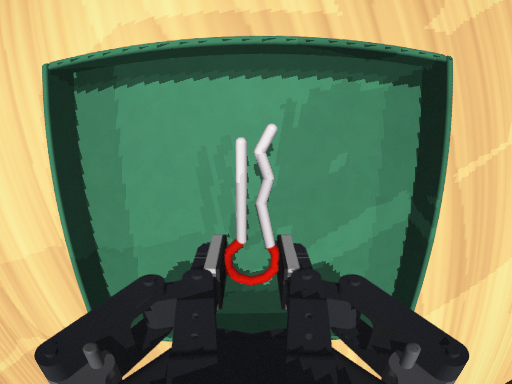

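View pics/scene6.png

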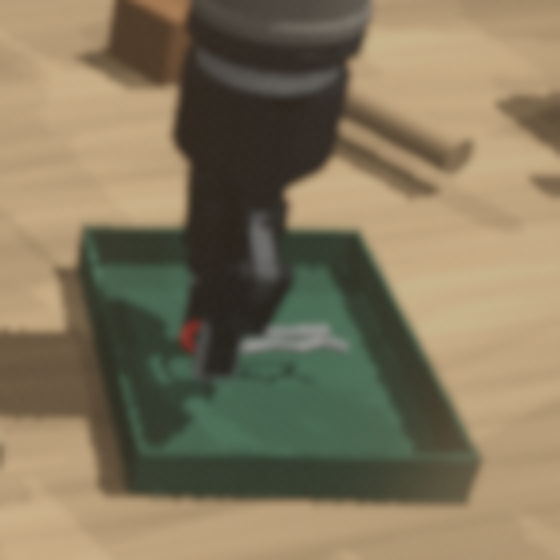

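>>> {"fn": "send_rows", "kwargs": {
  "series": [
    [[0,0,0.002],[0,0,0]],
    [[0,0,0.002],[0,0,0]],
    [[0,0,0],[0,0,0]],
    [[0,0,0],[0,0,0]]
  ]
}}

```text
clock: 10.98
tcp_pos: [0.5353, 0.2582, 0.0073]
orientation: [3.115, -0.407, -0.0]
contact_force: [-0.3, -0.2, -0.3]
grip_width: 0.0271
```

>>> {"fn": "send_rows", "kwargs": {
  "series": [
    [[0,0,0],[0,0,0]],
    [[0,0,0],[0,0,0]],
    [[0,0,0],[0,0,0]],
    [[0,0,0],[0,0,0]]
  ],
  "fingers": 100
}}

```text
clock: 11.48
tcp_pos: [0.5354, 0.2582, 0.0073]
orientation: [3.115, -0.408, 0.0]
contact_force: [-0.8, -0.6, 0.2]
grip_width: 0.052
```

Run:
```python
from h import *
d,o=wgrab('wrist7'); print(o['clock'],o['tcp_pos'],o['grip_width'],o['contact_force'])
```

```text
11.475 [0.535362   0.25820356 0.00731972] 0.05200212343867889 [-0.79346087 -0.5818118   0.19092936]
```

View pics/wrist7.png

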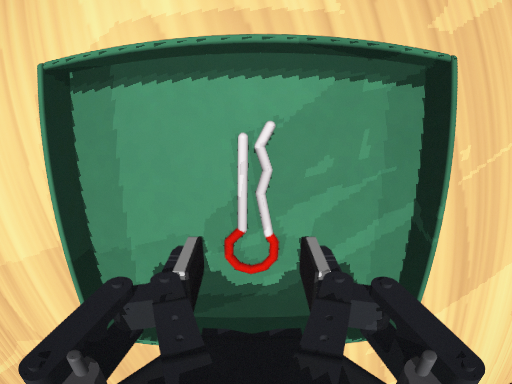

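Released and lying on the floor of the tray. Raising clear.

>>> {"fn": "send_rows", "kwargs": {
  "series": [
    [[0,0,-0.02],[0,0,0]],
    [[0,0,-0.03],[0,0,0]],
    [[0,0,-0.05],[0,0,0]],
    [[0,0,-0.05],[0,0,0]],
    [[0,0.04,-0.04],[0,0,0]],
    [[0,0.05,0],[0,0,0]],
    [[0,0.05,0],[0,0,0]],
    [[0,0.05,0],[0,0,0]],
    [[0,0,0],[0,0,0]],
    [[0,0,0],[0,0,0]]
  ]
}}

```text
clock: 12.78
tcp_pos: [0.4869, 0.0753, 0.1985]
orientation: [-3.114, 0.407, -0.003]
contact_force: [0.9, 0.6, -0.3]
grip_width: 0.052
```

Run:
```python
from h import *
d,o=wgrab('wrist8'); print(o['clock'],o['tcp_pos'],o['grip_width'],o['contact_force'])
d=grab_frame('scene'); f=d['frame']; save('scene8',cv2.resize(f[120:260,80:450],None,fx=2.1,fy=2.1,interpolation=cv2.INTER_CUBIC)); pickle.dump(d,open('s8.pkl','wb'))
d=grab_frame('top'); f=d['frame']; save('top8',cv2.resize(f[120:250,90:400],None,fx=2.5,fy=2.5,interpolation=cv2.INTER_CUBIC))
```

```text
12.775 [0.48687501 0.07526625 0.19845831] 0.051980059680837375 [ 0.88246055  0.59449147 -0.32568694]
```

View pics/scene8.png

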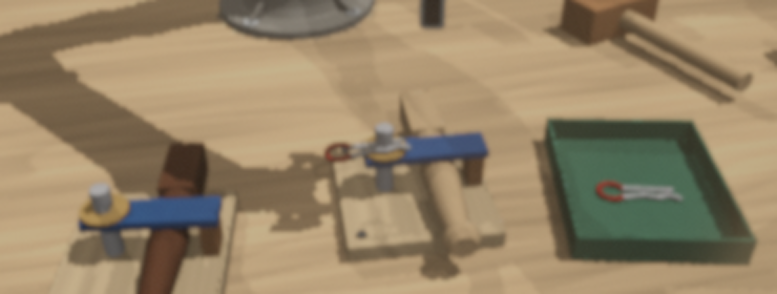

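View pics/wrist8.png

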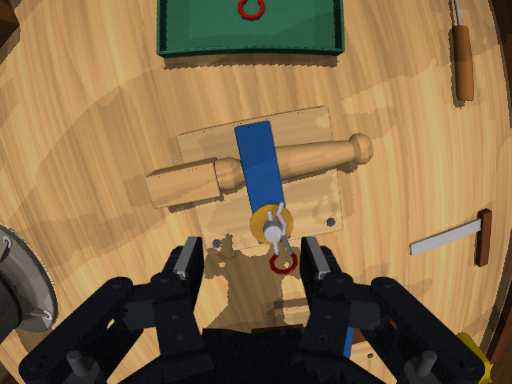

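View pics/top8.png

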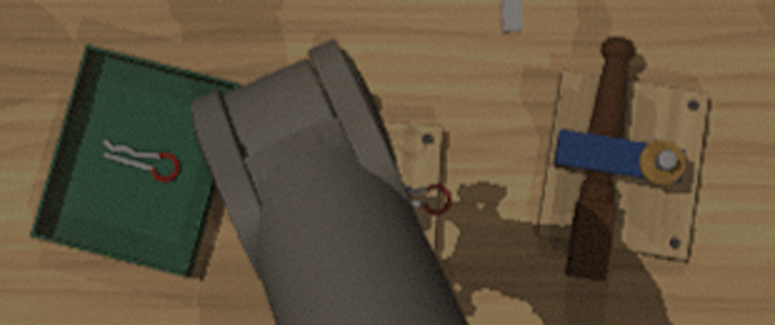

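The clip lies flat in the tray, the dark pin is empty, and the pale clip is still in its pin. The arm is clear of everything, so I'm handing in.

```bash
python3 -c "
from h import *
print(r.hand_in())"
```

```text
the job is handed in; nothing more can be done
None
```

The red-looped clip is out of the dark leg's pin and lying flat in the green tray. I gripped it by its loop, pulled it 74 mm straight back out of the pin, carried it over and let go with the fingertips just above the tray floor. I then raised the arm clear and handed the job in at about 13 s.

- **Last pictures:** The scene and top views show the clip flat in the tray, away from the walls. The dark pin is empty, and the pale leg's clip is still in its pin.
- **Forces:** The contact force never read above about 5 N in any reading I took. The highest was while the fingers closed on the loop.
- **Disagreement:** The fixed cameras and the wrist camera placed the loop about 5 mm apart along its length (y about -0.279 m against -0.274 m). The fixed cameras also read its height about 3 mm low. Two wrist views agreed with each other and with the stated 72.5 mm height, so I relied mainly on those, and the grasp held.

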